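# Check a candle sleeve on the gauge pin and sort it

### The arm

A 6-joint arm with a two-finger parallel gripper is mounted at the origin on the work surface. World frame = base frame: x ahead of the robot, y to its left, z up, the work surface at z = 0. Lengths are in m, angles in rad, forces in N, time in s.
With the tool pointing down it reaches from about 0.35 to 0.875 m from the base axis. Payload 4.2 kg.
Tool frame: the origin (TCP) lies at the very end of the fingers, on their centre line; the grasp point (between the pads) lies 19 mm behind it; z points along the fingers, y is the line along which they close (so a half turn about z gives the same grasp; the last joint's range is limited). The gripper opens to 85 mm and grips with 20 to 120 N. Pads are 22 mm wide; open, the fingers measure 114 mm over their backs; the gripper's body (76 mm by 85 mm) begins 54 mm behind the grasp point. The pads swing forward as they close: fully open they stand 13 mm farther back than shut.
Start: joints at [-1.044, 0.385, 0.008, 0, -1.194, -0.259], TCP at [0.165, -0.603, 0.231] pointing down, gripper open.
Joint ranges: [-3.14, 3.14], [-1.21, 2.06], [-1.07, 1.41], [-3.16, 2.05], [-2.99, -0.16], [-3.1, 3.1]. Speed limits (rad/s): [2.79, 2.79, 3.14, 3.14, 3.14, 3.14].

### API

Orientations are given as [roll, pitch, yaw] about the fixed x, y, z axes, in that order (R = Rz(yaw) Ry(pitch) Rx(roll)).
In Python, from workcell import ctrl, grab_frame, camera_info, workorder gives the robot as it stands. Calls block until the motion is done:
- ctrl.move_pose(position, orientation): joint-space move of the TCP to a pose.
- ctrl.movel(position, frame=None, speed=0.15, guard=None): straight line of the TCP; frame=None keeps the orientation; speed is the mean speed in m/s. With guard (N) it stops when the force on the tool has changed by that much, and returns True; else False.
- ctrl.move_joints(angles): joint-space move.
- ctrl.ungrasp() and ctrl.grasp(effort=None): open the fingers fully, or close them until they stop; effort is the grip in N (None keeps the last).
- ctrl.dwell(seconds).
- ctrl.solve_ik(position, orientation): joint angles nearest the present ones, or None.
- ctrl.get_obs(): the state.
- grab_frame(name): name is "scene" or "side" or "wrist"; returns the picture (384x512x3 uint8, red, green, blue); there is no depth.
- camera_info(name): a dict with "mtx" (3x3 intrinsics, pixels), "R" (3x3) and "t" (3): a world point X has camera coordinates R X + t; the wrist camera has in their place "hand_eye" (4x4, takes a point from camera to tool coordinates, whose origin is the TCP and whose axes are the flange's). Camera axes: x right, y down, z forward; pixel columns grow to the right and rows downward; lengths in m; the calibration is good to about 2 mm. A picture is of the moment at which its call begins: read the wrist's pose just before it. camera_info takes no time and is no camera call.
A pose or a line that the arm cannot do raises ctrl.MotionError and nothing moves.
- workorder.hand_in(): hands the job in; it is judged then, once.
The state is a dict: "clock": time; "joint_pos": joint angles; "dq": joint speeds; "joint_torque": joint torques, N m; "eef_pos": TCP position; "orientation": TCP orientation; "wrist_force": force on the tool from outside, world axes, zero at the start; "ft_torque": the same for the moment, N m; "finger_gap": finger opening in m; "grip_force": force on a finger pad.
Only numpy, scipy, OpenCV 4.12 (cv2) and the standard library are available. Lean on these libraries where they do the work, as an engineer would, in place of code of your own. Each camera call takes 0.05 s, during which the arm holds its last target. There are 200 camera calls.

### The job

Check the brass candle sleeve that sticks out of the wooden rack: slide its open end onto the level candle-gauge pin as far as it will go without forcing it. If it goes fully home, up to the iron plate, lay it flat in the shallow metal tray; if it stops at the nose of the pin, lay it flat in the deep wooden box. Do not let it fall, leave the other sleeve in the rack, and do not shift the jar, hammer, pliers or dapping block.

Things in the scene. Friction and masses are not known exactly. Their poses are not given: they have to be found in the camera images.
- sleeve_a: octagonal brass candle sleeve along its own x: tube 34 mm across flats, 100 mm long, 0.3 to 0.45 kg, bored 90 mm deep from the open mouth end (-x), closed at +x, where a 10 mm thick spigot stands out 12 mm more. Origin: middle of the facet it lies on at the start, 50 mm behind the mouth and 17 mm below the axis. Flat facets: it does not roll. From outside like sleeve_b.
- sleeve_b: shaped outside exactly as sleeve_a, same origin and axes. One of sleeve_a and sleeve_b sticks 35 to 41 mm out of the rack, mouth foremost: that one is to be checked. The other is pushed right in, behind the rack's front. One has a bore about 2 mm a side wider than the gauge pin, the other 1.5 mm a side narrower: the gauge decides.
- sleeve_a_mouth (a point): centre of sleeve_a's open end, on the tube's axis.
- sleeve_b_mouth (a point): centre of sleeve_b's open end, on the tube's axis.
- sleeve_a_mid (a point): point on sleeve_a's axis, 50 mm behind its mouth.
- sleeve_b_mid (a point): point on sleeve_b's axis, 50 mm behind its mouth.
- rack: fixed wooden pigeonhole rack: 125 mm deep (x), 162 mm wide (y), 64 mm high, three cells side by side, each 46 mm wide and 46 mm high inside, floor 10 mm. Cells open to its own -x, roughly to the robot's left; front at x = -62.5 mm. Origin: centre of its underside. The sleeves lie in the two outer cells along the rack's x, mouth to -x; a sleeve has 6 mm free at each side, 12 above.
- gauge: fixed candle gauge: a level steel pin 22 mm thick, 70 mm long, its last 4.5 mm tapered to 17 mm, standing out along the gauge's own -x from a dark iron angle plate 110 mm wide, 170 mm high. Origin: on the table below the pin's root; pin axis 95 mm above the table; plate face at x = 0, foot and ribs back to +115 mm.
- gauge_root (a point): on the pin's axis, in the plate's face: a sleeve that fits has its mouth here when home. The plate rises 75 mm above the axis: a gripper holding the sleeve from above near its mouth strikes it first, so lay the sleeve down on the bench and take it again nearer its closed end. The bench between rack and gauge, in front of the hammer (x 0.44 to 0.54 m, y 0 to 0.15 m), is clear.
- gauge_tip (a point): centre of the pin's nose, 70 mm from the root: a sleeve that is too tight stops with its mouth within about 2 mm of here.
- tray: fixed shallow aluminium tray, 210 by 150 mm (its x and y), rim 20 mm high, walls 3 mm, grey felt floor 5 mm above the table; thin wire handles at its x ends. For a sleeve that fits. Origin: centre of its underside.
- tray_floor (a point): centre of the tray's floor; axes as the tray.
- scrap_box: fixed deep wooden box, dark, 220 by 160 mm (its x and y), 55 mm high, walls 8 mm, floor 8 mm above the table. For a sleeve that does not fit. Origin: centre of its underside. Tray and box may have changed places.
- scrap_box_floor (a point): centre of the box's floor, 8 mm above the table; axes as the box.
- jar: loose closed glass jar, 66 mm thick, 85 mm high, upright; leave alone. Origin: centre of its underside.
- hammer: loose chasing hammer lying on the bench, 220 mm long, 25 mm high; leave alone. Origin: under the handle, 37 mm from the head, which lies to its +x.
- pliers: loose flat-nose pliers, 155 mm long, 14 mm high, 55 mm wide; leave alone. Origin: at the table in their middle, jaws to +x.
- dapping_block: loose steel cube of 55 mm with round hollows; leave alone. Origin: centre of its underside.
Things that resemble listed ones, but are neither listed nor needed, are in the scene too. Leave any red look-alike of the gauge alone.

How it is judged:
On the way:
1. the sleeve is in line with the pin (0.15 rad) and on as far as it goes: mouth within 8 mm of the root, or, if too tight, pressed on the nose (over 0.5 N, mouth within 7 mm) (((distance between sleeve_a_mouth and gauge_root below 0.008 m and angle between the x axis of sleeve_a and the x axis of gauge, either way round below 0.15 rad and distance of sleeve_b_mid from where it was at the start of the episode below 0.02 m) or (distance between sleeve_b_mouth and gauge_tip below 0.007 m and angle between the x axis of sleeve_b and the x axis of gauge, either way round below 0.15 rad and contact force between sleeve_b and gauge above 0.5 N and distance of sleeve_a_mid from where it was at the start of the episode below 0.02 m))), for 0.05 s.
At the end, for the whole second after the job is handed in: The checked sleeve lies flat and still, inside the shallow tray if it went home on the pin, inside the wooden box if it did not (its middle within the rim and no more than 26 mm above the floor there); the other sleeve is within 20 mm of its starting place in the rack (((x of sleeve_a_mid in the frame of tray_floor between -0.1 and 0.1 m and y of sleeve_a_mid in the frame of tray_floor between -0.07 and 0.07 m and z of sleeve_a_mid in the frame of tray_floor below 0.026 m and linear speed of sleeve_a below 0.02 m/s and distance of sleeve_b_mid from where it was at the start of the episode below 0.02 m) or (x of sleeve_b_mid in the frame of scrap_box_floor between -0.1 and 0.1 m and y of sleeve_b_mid in the frame of scrap_box_floor between -0.07 and 0.07 m and z of sleeve_b_mid in the frame of scrap_box_floor below 0.026 m and linear speed of sleeve_b below 0.02 m/s and distance of sleeve_a_mid from where it was at the start of the episode below 0.02 m))); the robot touches nothing.
It fails at once if the sleeve is forced onto the gauge with over 50 N (contact force between any of sleeve_a, sleeve_b and gauge above 50 N).
It fails at once if a sleeve falls freely from more than about 50 mm (faster than 1 m/s out of the hand) ((linear speed of sleeve_a above 1 m/s and contact force between the fingers and sleeve_a below 0.5 N) or (linear speed of sleeve_b above 1 m/s and contact force between the fingers and sleeve_b below 0.5 N)).
It fails at once if the jar, hammer, pliers or dapping block is shifted by more than 30 mm (distance of any of jar, hammer, pliers, dapping_block from where it was at the start of the episode above 0.03 m).
It also fails if it takes over 51 s, if anything falls off the work surface, if the arm or the gripper's body presses on something with over 40 N, if the wrist force passes 120 N, or if a joint passes its speed limit or range.

## Working session

There is one attempt and no reset: what is moved stays moved. The work goes in short steps, each a Python script; the robot and the scene stay as the last script left them, time stands still between calls to the robot, and variables do not carry over. Pictures are saved under pics/ and viewed, at most 10 in all, crops included, and the job is handed in when it is done.

```bash
mkdir -p pics; ls
python3 - <<'E'
from workcell import ctrl, grab_frame, camera_info
import cv2,numpy as np
for n in("scene","side"):
    cv2.imwrite(f"pics/{n}0.png",cv2.resize(grab_frame(n)[:,:,::-1],(800,600),interpolation=cv2.INTER_CUBIC))
    c=camera_info(n);print(n,np.round(c["mtx"],1).tolist(),np.round(-c["R"].T@c["t"],3),np.round(c["R"],3).tolist())
print(camera_info("wrist"));print(ctrl.get_obs())
E
```

```text
pics
scene [[460.6, 0.0, 254.2], [0.0, 460.6, 196.5], [0.0, 0.0, 1.0]] [ 1.342 -0.527  0.795] [[0.508, 0.861, 0.006], [0.497, -0.287, -0.819], [-0.704, 0.419, -0.573]]
side [[459.4, 0.0, 259.1], [0.0, 459.4, 190.2], [0.0, 0.0, 1.0]] [0.45  0.857 1.026] [[-0.999, -0.048, 0.01], [-0.042, 0.73, -0.682], [0.025, -0.681, -0.732]]
{'mtx': array([[283.38337022,   0.        , 253.24851768],
       [  0.        , 283.38337022, 188.51397505],
       [  0.        ,   0.        ,   1.        ]]), 'hand_eye': array([[ 5.09531630e-05, -9.46507214e-01, -3.22682648e-01,
         8.39210682e-02],
       [ 9.99999964e-01, -3.64327570e-05,  2.64771066e-04,
        -1.74159091e-04],
       [-2.62363942e-04, -3.22682650e-01,  9.46507178e-01,
        -1.42775626e-01],
       [ 0.00000000e+00,  0.00000000e+00,  0.00000000e+00,
         1.00000000e+00]])}
{'clock': 0.1, 'joint_pos': array([-1.04440399e+00,  3.85492310e-01,  6.75188656e-03, -4.39828630e-04,
       -1.19400142e+00, -2.58588365e-01]), 'dq': array([ 0.00029232, -0.00128098,  0.00570318,  0.00222351,  0.00191977,
       -0.0012385 ]), 'joint_torque': array([-3.79689764e-04, -3.93319023e+01,  1.88929188e+01,  4.19795796e+00,
       -2.57525418e-03,  1.11123612e-05]), 'eef_pos': array([ 0.16525426, -0.60221098,  0.23031847]), 'orientation': array([ 3.13960729e+00, -1.02437309e-04, -2.87395081e+00]), 'wrist_force': array([-0.32268391,  0.41558692,  0.66436486]), 'ft_torque': array([-0.04940042, -0.06572237,  0.02370543]), 'grip_force': 0.0, 'finger_gap': 0.08500607796421242}
```

View pics/scene0.png

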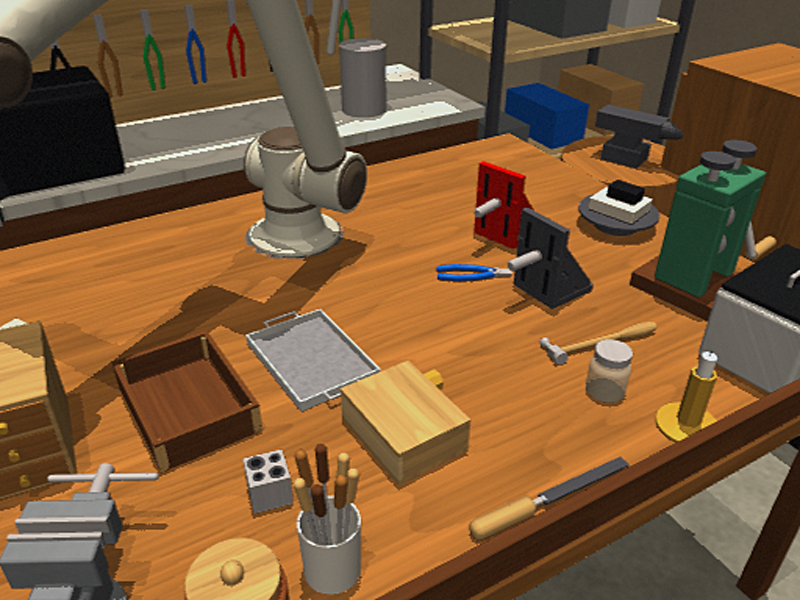

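View pics/side0.png

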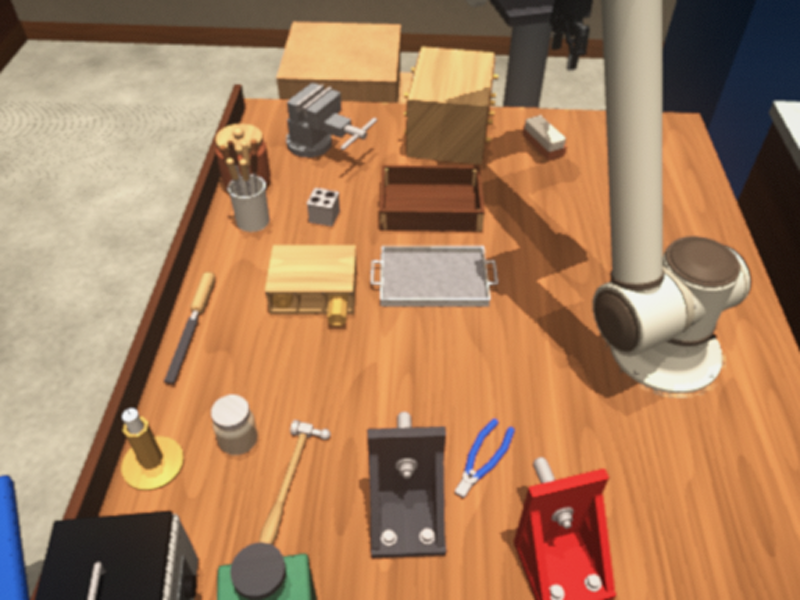

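The scene view (800 px scale) shows the rack with its sleeve jutting out near (432,380), and the gauge pin's nose near (514,264). The side view shows the sleeve at (337,310), the pin nose at (404,416), the tray at (435,275) and the box at (430,198). I'll get a coarse fix first.

```bash
cat > h.py <<'E'
from workcell import ctrl, grab_frame, camera_info, workorder
import cv2, numpy as np
from scipy.spatial.transform import Rotation as Ro
def cam(name, obs=None):
    c=camera_info(name)
    if name!="wrist": return c["mtx"],c["R"],c["t"]
    obs=obs or ctrl.get_obs()
    T=np.eye(4);T[:3,:3]=Ro.from_euler("xyz",obs["orientation"]).as_matrix();T[:3,3]=obs["eef_pos"]
    M=np.linalg.inv(T@c["hand_eye"]); return c["mtx"],M[:3,:3],M[:3,3]
def ray(c,uv):
    K,R,t=c; d=R.T@np.linalg.solve(K,[uv[0],uv[1],1.]); return -R.T@t, d/np.linalg.norm(d)
def plane(c,uv,z):
    o,d=ray(c,uv); return o+d*(z-o[2])/d[2]
def tri(*cu):
    A=np.zeros((3,3));b=np.zeros(3);L=[ray(c,u) for c,u in cu]
    for o,d in L: P=np.eye(3)-np.outer(d,d);A+=P;b+=P@o
    X=np.linalg.solve(A,b); return X,max(np.linalg.norm((np.eye(3)-np.outer(d,d))@(X-o)) for o,d in L)
def proj(c,X):
    K,R,t=c;p=K@(R@np.array(X)+t);return p[:2]/p[2]
E
python3 - <<'E'
from h import *
np.set_printoptions(precision=4,suppress=True)
S,D=cam("scene"),cam("side")
k=.64
P=dict(pintip=((513,265),(404,416)),spigot_sleeve=((433,375),(337,305)),
 plate_top_l=((528,209),(445,430)),
 rackTopA=((398,362),(355,247)),rackTopB=((469,424),(268,282)), rackTopC=((403,457),(269,247)),rackTopD=((342,400),(0,0)),
 trayA=((247,341),(489,248)),trayB=((319,309),(490,304)),trayC=((379,368),(381,303)),trayD=((304,406),(382,248)),
 boxA=((116,367),(482,167)),boxB=((206,337),(482,208)),boxC=((260,404),(380,208)),boxD=((165,447),(383,168)))
for n,(a,b) in P.items():
    if b!=(0,0):print(n,*tri((S,np.array(a)*k),(D,np.array(b)*k)))
for yaw in(np.pi/2,-np.pi/2):
    for p in([.5,-.1,.25],[.5,.0,.25]): print(yaw,p,ctrl.solve_ik(p,[np.pi,0,yaw]))
E
```

```text
pintip [0.4716 0.2399 0.0954] 0.0009810927078324025
spigot_sleeve [ 0.6097 -0.0265  0.0455] 0.0035742281243228502
plate_top_l [0.4134 0.31   0.1685] 0.003023639621042484
rackTopA [ 0.595  -0.1008  0.1065] 0.021964401334600578
rackTopB [ 0.7433 -0.0557  0.066 ] 0.00705475716722869
rackTopC [ 0.7542 -0.1641  0.0597] 0.00164779624338284
trayA [ 0.3204 -0.2374  0.0049] 0.005708790275988029
trayB [ 0.3172 -0.0842  0.0114] 0.004397853154686353
trayC [ 0.5263 -0.0721  0.0136] 0.003968733448388573
trayD [ 0.5393 -0.2216  0.0116] 0.0020627620034579797
boxA [ 0.3318 -0.4606  0.0448] 0.004782269112629296
boxB [ 0.3362 -0.3105  0.0514] 0.004515318783115821
boxC [ 0.548  -0.2945  0.0567] 0.002233571941181007
boxD [ 0.5527 -0.4416  0.0476] 0.0036379894885460147
1.5707963267948966 [0.5, -0.1, 0.25] [ 0.1214  0.1741 -0.2388  0.     -1.1579  3.0202]
1.5707963267948966 [0.5, 0.0, 0.25] [ 0.3253  0.1567 -0.2604  0.     -1.1537  2.8163]
-1.5707963267948966 [0.5, -0.1, 0.25] [ 0.1214  0.1741 -0.2388  0.     -1.1579 -0.1214]
-1.5707963267948966 [0.5, 0.0, 0.25] [ 0.3253  0.1567 -0.2604  0.     -1.1537 -0.3253]
```

Coarse heights agree with the text (pin nose 0.095, plate top 0.169, box rim about 0.05). Next are two wrist views each of the sleeve and the gauge.

Run:
```python
from h import *
import pickle
dn=lambda y:[np.pi,0,y]
ctrl.move_pose([.36,-.25,.3],dn(.6))
V={}
def shot(n):
    o=ctrl.get_obs();im=grab_frame("wrist");V[n]=(im,cam("wrist",o));cv2.imwrite(f"pics/{n}.png",im[:,:,::-1]);print(n,o["eef_pos"],o["clock"])
for n,p in dict(r1=[.61,-.04,.16],r2=[.57,0.0,.16],g1=[.47,.22,.23],g2=[.52,.19,.23]).items():
    ctrl.move_pose(p,dn(np.pi/2));ctrl.dwell(.15);shot(n)
pickle.dump(V,open("v.pkl","wb"))
a=np.vstack([np.hstack([V["r1"][0],V["r2"][0]]),np.hstack([V["g1"][0],V["g2"][0]])])[:,:,::-1]
cv2.imwrite("pics/r12.png",cv2.resize(V["r1"][0][:,:,::-1],(800,600)))
cv2.imwrite("pics/mos.png",cv2.resize(a,(800,600),interpolation=cv2.INTER_AREA))
```

```text
r1 [ 0.60985202 -0.04101712  0.1612075 ] 3.85
r2 [ 5.70549678e-01 -3.97066943e-04  1.60398168e-01] 4.3917
g1 [0.47045375 0.21882086 0.22934987] 5.5833
g2 [0.51960491 0.18980666 0.22982966] 6.125
```

View pics/mos.png

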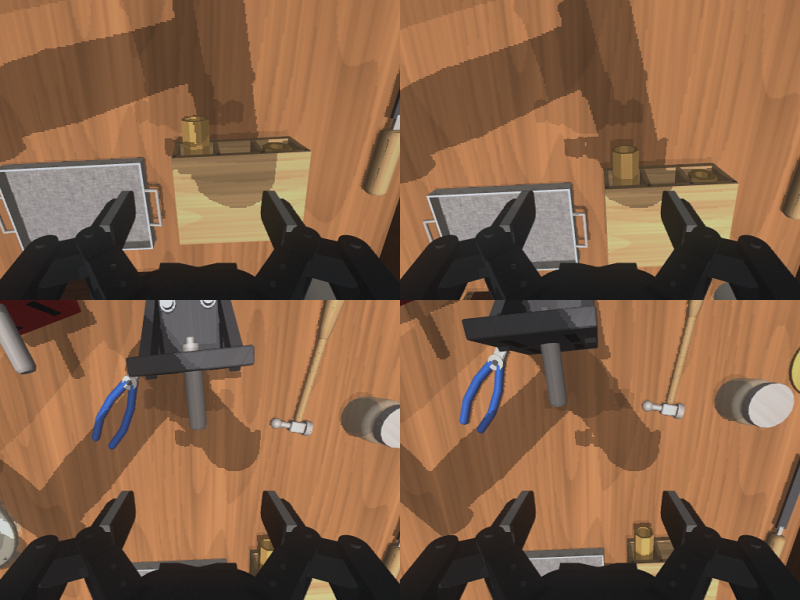

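Run:
```python
from h import *
T=[]
for n,(u,v) in dict(r1=(200,135),r2=(240,170),g1=(200,95),g2=(150,65)).items():
    im=cv2.imread(f"pics/{n}.png")[v:v+75,u:u+100]
    im=cv2.resize(im,(400,300),interpolation=cv2.INTER_NEAREST);im=np.clip(im*1.4,0,255).astype(np.uint8)
    for i in range(0,100,20):cv2.putText(im,str(u+i),(4*i,8),0,.3,(255,255,0));im[:6,4*i]=255
    for i in range(0,75,20):cv2.putText(im,str(v+i),(0,4*i+8),0,.3,(0,255,255));im[4*i,:6]=255
    T.append(im)
cv2.imwrite("pics/crops.png",np.vstack([np.hstack(T[:2]),np.hstack(T[2:])]))
```

```text
(no output)
```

View pics/crops.png

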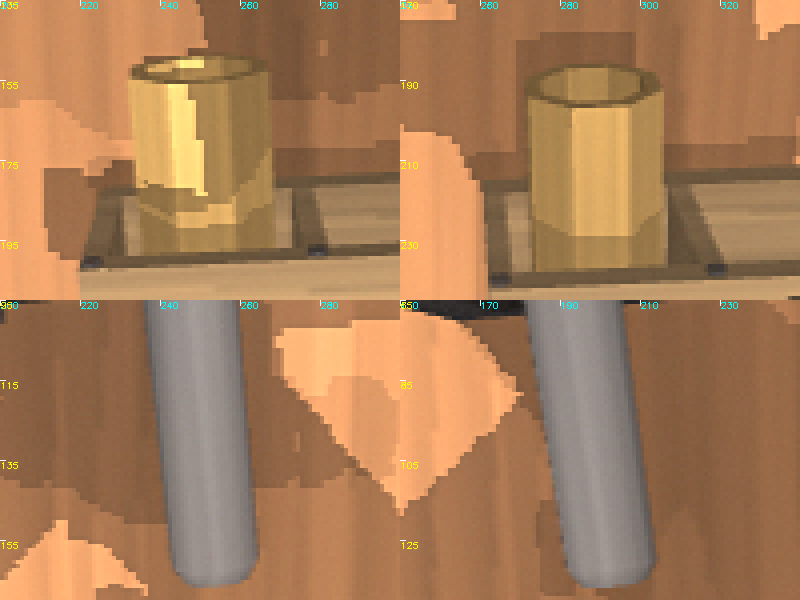

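The crops show the standing-out sleeve clearly. Its mouth octagon is centred at about (250,152) in r1 and (289,191.5) in r2. The pin nose ends at about (253,167) in g1 and (203,136) in g2. Next I fit edges with masks and triangulate.

```bash
cat > m.py <<'E'
from h import *
def edges(im,kind,v0,v1,u0,u1):
    """per-row (u_left,u_right) of the masked thing"""
    h=cv2.cvtColor(np.ascontiguousarray(im),cv2.COLOR_RGB2HSV)
    m=(h[...,1]<70) if kind=="pin" else (h[...,0]>=17)&(h[...,1]>110)
    out=[]
    for v in range(v0,v1):
        u=np.flatnonzero(m[v,u0:u1]); out.append((v+.5,u0+u.min(),u0+u.max()+1) if len(u)>5 else (v+.5,np.nan,np.nan))
    return np.array(out)
def axis(cams,es):
    """axis line from the silhouettes' bisecting planes; returns point fn"""
    N=[]
    for c,e in zip(cams,es):
        o=-c[1].T@c[2]; ns=[]
        for k in(1,2):
            D=np.array([ray(c,(r[k],r[0]))[1] for r in e]); n=np.linalg.svd(D)[2][2]; n*=np.sign(n@np.array([1,0,0.])); ns.append(n)
        n=ns[0]+ns[1]; n/=np.linalg.norm(n); N.append((n,n@o))
    d=np.cross(N[0][0],N[1][0]); d/=np.linalg.norm(d); d*=np.sign(d[1])
    def at(y): return np.linalg.solve(np.array([N[0][0],N[1][0],[0,1,0]]),[N[0][1],N[1][1],y])
    return d,at
E
python3 - <<'E'
from m import *
import pickle
np.set_printoptions(precision=4,suppress=True)
V=pickle.load(open("v.pkl","rb"))
C={k:V[k][1] for k in V}
e1=edges(V["g1"][0],"pin",98,155,225,275);e2=edges(V["g2"][0],"pin",78,125,172,222)
print(e1[::12],e2[::12])
d,at=axis([C["g1"],C["g2"]],[e1,e2]);print("pin dir",d,"at .24",at(.24))
for n,uv in(("g1",(253.2,167)),("g2",(203,136.5))): print("tip",plane(C[n],uv,.1035))
print("tip tri",tri((C["g1"],(253.2,167)),(C["g2"],(203,136.5))))
s1=edges(V["r1"][0],"s",157,185,222,277);s2=edges(V["r2"][0],"s",200,232,265,315)
print(s1[::7],s2[::8])
d,at=axis([C["r1"],C["r2"]],[s1,s2]);print("sl dir",d,"at -.02",at(-.02))
print("mouth",tri((C["r1"],(250,152)),(C["r2"],(289,191.7))))
for n,uvs in dict(r1=[(220,202),(300,199)],r2=[(262,245),(340,240)]).items(): print("rackfront",[plane(C[n],u,.064) for u in uvs])
E
```

```text
[[ 98.5 236.  260. ]
 [110.5 237.  261. ]
 [122.5 239.  262. ]
 [134.5 240.  263. ]
 [146.5 242.  263. ]] [[ 78.5 183.  207. ]
 [ 90.5 185.  209. ]
 [102.5 187.  210. ]
 [114.5 189.  212. ]]
pin dir [-0.0911  0.9958  0.0062] at .24 [0.4699 0.24   0.095 ]
tip [0.4696 0.2321 0.1035]
tip [0.4714 0.2328 0.1035]
tip tri (array([0.47  , 0.2313, 0.0978]), np.float64(0.000713849093733784))
[[157.5 233.  267. ]
 [164.5 233.  267. ]
 [171.5 234.  268. ]
 [178.5 234.  268. ]] [[200.5 272.  306. ]
 [208.5 272.  305. ]
 [216.5 272.  306. ]
 [224.5 272.  310. ]]
sl dir [-0.0811  0.9825  0.1675] at -.02 [ 0.6058 -0.02    0.0337]
mouth (array([ 0.6063, -0.0134,  0.0322]), np.float64(1.7413889614685805e-05))
rackfront [array([ 0.5791, -0.0529,  0.064 ]), array([ 0.6517, -0.0501,  0.064 ])]
rackfront [array([ 0.5783, -0.0562,  0.064 ]), array([ 0.6524, -0.0509,  0.064 ])]
```

The pin axis passes (0.470, 0.240, 0.095) and is level, with its nose at y≈0.2325. The sleeve mouth is at (0.606, -0.013, ~0.03), standing 39 mm out of the rack front, as the text says. I'll grasp it and draw it out.

Run:
```python
from h import *
np.set_printoptions(precision=4,suppress=True)
def st(t):
    o=ctrl.get_obs();print(t,o["clock"],o["eef_pos"],"F",o["wrist_force"],"gap",o["finger_gap"],o["grip_force"]);return o
a=.075; O=[np.pi,0,np.pi/2+a]
ctrl.move_pose([.607,-.031,.13],O)
hit=ctrl.movel([.607,-.031,.010],speed=.12,guard=12);o=st(f"down {hit}")
if not hit:
    ctrl.grasp(80);o=st("grasp")
    p=o["eef_pos"]
    if o["finger_gap"]>.03:
        ctrl.movel(p+[0,0,.004],speed=.05);st("lift")
        q=p+[0,0,.004]+.095*np.array([-np.sin(a),np.cos(a),0])
        h=ctrl.movel(q,speed=.1,guard=15);st(f"pull {h}")
o=ctrl.get_obs();cv2.imwrite("pics/held.png",grab_frame("wrist")[:,:,::-1])
```

```text
down False 8.3333 [ 0.6077 -0.0308  0.0109] F [0.3199 0.4159 0.0595] gap 0.08555658118250421 0.0
grasp 8.8583 [ 0.607  -0.0311  0.0106] F [-1.9194  0.7837  5.3497] gap 0.03301431096774218 78.88564076274633
lift 9.1083 [ 0.6067 -0.031   0.0141] F [ 1.146  -0.6561 -3.5119] gap 0.03287981727604087 79.32877343147993
pull False 10.2083 [0.5998 0.0632 0.0146] F [ 0.0833 -0.328  -3.5885] gap 0.03270335438629026 79.32711498811841
```

View pics/held.png

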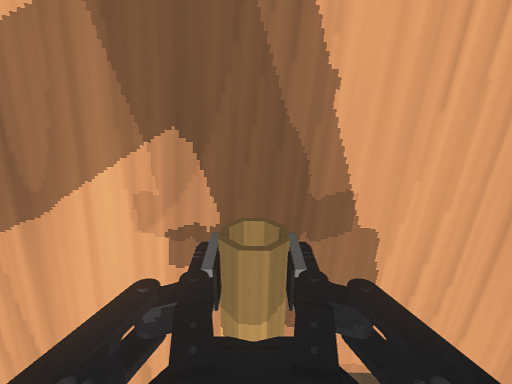

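The picture shows the sleeve held squarely, its mouth octagon centred at about (254,234), hanging free of the rack with about 3.6 N of weight. I'll lay it on the clear bench and take it again nearer its closed end.

Run:
```python
from h import *
np.set_printoptions(precision=4,suppress=True)
def st(t):
    o=ctrl.get_obs();print(t,o["clock"],o["eef_pos"],"F",o["wrist_force"],"gap",o["finger_gap"],o["grip_force"]);return o
a=.091; O=[np.pi,0,np.pi/2+a]; ax=np.array([-np.sin(a),np.cos(a),0])
p=ctrl.get_obs()["eef_pos"]
ctrl.movel(p+[-.02,.01,.03],speed=.2)
g=np.array([.49,.102,.03]);ctrl.move_pose(g,O)
st("above")
h=ctrl.movel([.49,.102,-.003],speed=.04,guard=4);st(f"down {h}")
ctrl.dwell(.2);ctrl.ungrasp();o=st("open");z=o["eef_pos"][2]
ctrl.movel([.49,.102,.09],speed=.2)
q=g-.056*ax; ctrl.move_pose([q[0],q[1],.09],O);ctrl.dwell(.15)
o=ctrl.get_obs();im=grab_frame("wrist");cv2.imwrite("pics/bench.png",im[:,:,::-1]);import pickle;pickle.dump((im,cam("wrist",o)),open("b.pkl","wb"))
print("z",z,st("over")["clock"])
```

```text
above 11.0583 [0.4896 0.1019 0.0295] F [ 1.0992  0.6683 -2.835 ] gap 0.032316848305532955 79.63244173675776
down True 11.75 [0.4897 0.1017 0.0007] F [-1.2239  0.5653  4.1446] gap 0.03261477302746661 80.65348799340427
open 12.5167 [ 0.4886  0.1012 -0.0002] F [-0.0028  0.278   0.054 ] gap 0.08549043356923634 0.0
over 13.65 [0.4949 0.0468 0.0893] F [-0.5501  0.0451  0.0754] gap 0.08554817476008457 0.0
z -0.00017208478064675847 13.65
```

View pics/bench.png

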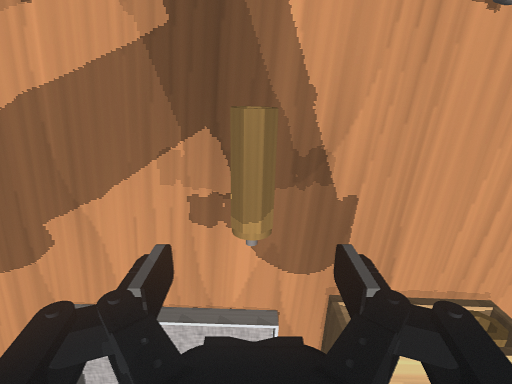

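The picture shows the sleeve flat on the bench, mouth edge at (254,107), tube end at about (251,236), and the spigot behind it. I'll measure it, regrip, and hover in line with the pin.

Run:
```python
from h import *
import pickle
np.set_printoptions(precision=4,suppress=True)
def st(t):
    o=ctrl.get_obs();print(t,o["clock"],o["eef_pos"],"F",o["wrist_force"],"gap",o["finger_gap"],o["grip_force"]);return o
im,c=pickle.load(open("b.pkl","rb"))
m=plane(c,(254,107),.034);r=plane(c,(251.5,235),.034);L=np.linalg.norm(m-r);ax0=(m-r)/L
print("mouth",m,"rear",r,"len",L,"ang",np.arctan2(-ax0[0],ax0[1]))
assert abs(L-.1)<.012
a=.091; O=[np.pi,0,np.pi/2+a]; ax=np.array([-np.sin(a),np.cos(a),0])
q=m-.074*ax; print("q",q)
ctrl.movel([q[0],q[1],.05],speed=.2)
h=ctrl.movel([q[0],q[1],.0005],speed=.08,guard=10);st(f"down {h}")
ctrl.grasp(80);o=st("grasp");p=o["eef_pos"]
assert o["finger_gap"]>.03
ctrl.movel([p[0],p[1],.0795],speed=.15)
x=lambda y:.4699-.0914*(y-.24)
ctrl.movel([x(.128),.128,.0795],frame=O,speed=.15);ctrl.dwell(.2);o=st("hover")
W=cam("wrist",o);w=grab_frame("wrist");s=grab_frame("side");e=grab_frame("scene")
pickle.dump((w,W,s,e),open("hov.pkl","wb"))
def crop(i,u,v,W_,H_,k):return cv2.resize(i[v:v+H_,u:u+W_,::-1],(W_*k,H_*k),interpolation=cv2.INTER_NEAREST)
S=np.clip(np.hstack([crop(s,210,180,100,100,4),crop(e,280,130,100,100,4)])*1.3,0,255)
cv2.imwrite("pics/hov.png",np.vstack([crop(w,152,40,200,200,4)[200:400],S]).astype(np.uint8)[:600])
cv2.imwrite("pics/hovw.png",cv2.resize(w[:,:,::-1],(800,600)))
```

```text
mouth [0.4878 0.1195 0.034 ] rear [0.4947 0.0235 0.034 ] len 0.09630046433906413 ang 0.07210607468444173
q [0.4945 0.0458 0.034 ]
down False 14.7667 [0.495  0.046  0.0009] F [0.1212 0.1431 0.1093] gap 0.08534621963059233 0.0
grasp 15.3 [0.4948 0.0459 0.0011] F [-0.8196  0.2437  6.8413] gap 0.03243362893079202 80.20056582055986
hover 16.8833 [0.4801 0.1272 0.0794] F [ 0.6695  0.1409 -3.2248] gap 0.03260986535646766 79.58465185482055
```

View pics/hov.png

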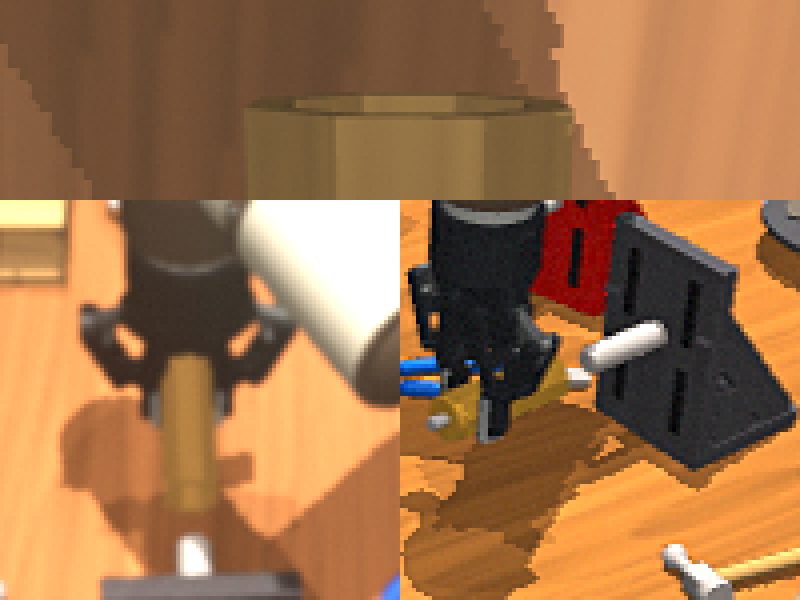

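View pics/hovw.png

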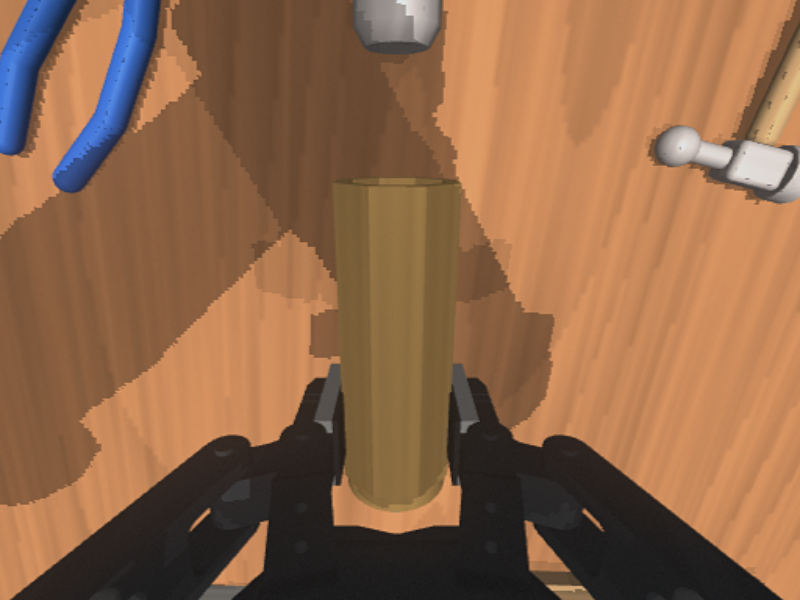

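The wrist view shows sleeve and pin in one line: in the 800 px picture the sleeve's mid column is about 396.5 and the pin's about 397.5, so under 0.5 mm sideways. I'll check height against the fixed cameras by projecting the expected points.

Run:
```python
from h import *
import pickle
np.set_printoptions(precision=1,suppress=True)
w,W,s,e=pickle.load(open("hov.pkl","rb"))
a=.091;ax=np.array([-np.sin(a),np.cos(a),0]);n=np.array([.4706,.2325,.095])
o=ctrl.get_obs()["eef_pos"];g=np.array([o[0],o[1],.095])
P=dict(nose=n,root=n+.07*ax,mouth=g+.074*ax,tubeend=g-.026*ax,spigot=g-.038*ax)
for k,X in P.items():
    print(k,"scene",(proj(cam("scene"),X)-[280,130])*4,"side",(proj(cam("side"),X)-[210,180])*4,"wrist800",proj(W,X)/.64)
im=cv2.resize(e[180:240,330:430,::-1][:, :],None,fx=8,fy=8,interpolation=cv2.INTER_CUBIC)
for k,X in P.items():
    p=(proj(cam("scene"),X)-[330,180]+.5)*8;cv2.drawMarker(im,tuple(int(v) for v in p),(255,0,255),0,14,1)
cv2.imwrite("pics/sc2.png",im)
```

```text
nose scene [183.1 160.2] side [195.3 336.1] wrist800 [397.9  49.6]
root scene [252.6 131.6] side [200.5 438.2] wrist800 [ 398.  -336.4]
mouth scene [150.7 173.5] side [193. 293.] wrist800 [397.9 176.8]
tubeend scene [ 42.6 217.9] side [186.5 166.3] wrist800 [397.8 470.7]
spigot scene [ 29.1 223.5] side [185.8 152.1] wrist800 [397.8 497.9]
```

View pics/sc2.png

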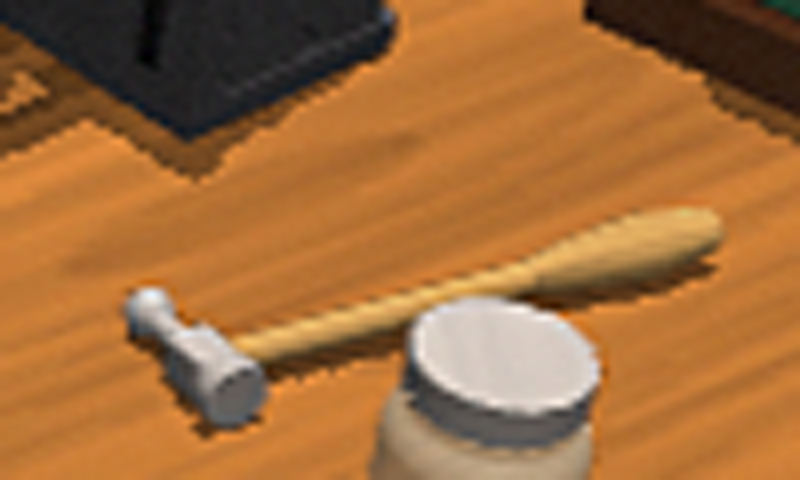

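The crop was badly placed and shows only the hammer and jar. The numbers settle it: in the earlier mosaic, nose, root, tube end and spigot all match their projections with the same small camera offset of about 2 px, so the height agrees. Next is a guarded slide onto the pin.

Run:
```python
from h import *
np.set_printoptions(precision=4,suppress=True)
def st(t):
    o=ctrl.get_obs();print(t,o["clock"],o["eef_pos"],"F",o["wrist_force"],"M",o["ft_torque"],"gap",o["finger_gap"]);return o
a=.091;ax=np.array([-np.sin(a),np.cos(a),0])
x=lambda y:.4702-.0914*(y-.24)
go=lambda y,v,g:ctrl.movel([x(y),y,.0795],speed=v,guard=g)
y0=.2325-.074   # grip y with the mouth at the nose
st("start")
h=go(y0+.010,.035,5);o=st(f"nose {h}");print("past nose by",o["eef_pos"][1]-y0)
if not h:
    h=go(y0+.064,.045,5);o=st(f"on {h}")
    if not h: h=go(y0+.075,.02,4);o=st(f"home {h}")
ctrl.dwell(.15);o=st("rest");print("past nose by",o["eef_pos"][1]-y0)
cv2.imwrite("pics/fit_side.png",cv2.resize(grab_frame("side")[170:290,200:320,::-1],None,fx=4,fy=4,interpolation=cv2.INTER_CUBIC))
```

```text
start 17.0333 [0.4802 0.1275 0.0795] F [-1.0624 -0.9871 -3.2752] M [-0.0928  0.0005 -0.0037] gap 0.032631954802858604
nose False 18.3417 [0.4767 0.1683 0.0795] F [ 0.082  -0.409  -3.2634] M [-0.0523 -0.0212 -0.004 ] gap 0.032609816462338695
past nose by 0.009817453246708296
on False 19.7 [0.4718 0.2222 0.0795] F [ 0.259   0.182  -3.4489] M [-0.0437 -0.0105  0.0274] gap 0.03238597804416531
home True 20.1333 [0.4701 0.2291 0.0785] F [ 0.4498 -0.0464 -3.6385] M [-0.0413  0.0333  0.0573] gap 0.03243004974896652
rest 20.2833 [0.4696 0.2286 0.0778] F [ 0.2983 -0.5634 -3.1014] M [ 0.054  -0.0642 -0.023 ] gap 0.032664248221743505
past nose by 0.07008523780688614
```

The sleeve met the plate 70.1 mm past the nose, so it went home and is a fit for the tray. I'll refine the tray position before withdrawing.

Run:
```python
from h import *
import pickle
np.set_printoptions(precision=4,suppress=True)
V=pickle.load(open("v.pkl","rb"))
def feltbox(im,c,z,roi=None,name=""):
    h=cv2.cvtColor(np.ascontiguousarray(im),cv2.COLOR_RGB2HSV)
    m=((h[...,1]<45)&(h[...,2]>70)).astype(np.uint8)
    u0,v0,u1,v1=roi; mm=np.zeros_like(m);mm[v0:v1,u0:u1]=m[v0:v1,u0:u1]
    mm=cv2.morphologyEx(mm,cv2.MORPH_OPEN,np.ones((7,7)))
    k=max(cv2.findContours(mm,0,2)[0],key=cv2.contourArea)
    P=np.array([plane(c,p[0]+.5,z)[:2] for p in k],np.float32)
    print(name,cv2.contourArea(k),cv2.minAreaRect(P))
feltbox(grab_frame("side"),cam("side"),.014,(230,150,325,200),"side")
feltbox(grab_frame("scene"),cam("scene"),.014,(155,195,245,262),"scene")
c=V["r1"][1]
print("C,D wrist",plane(c,(187,203.5),.02),plane(c,(196,317),.02))
c=V["r2"][1]
print("C wrist r2",plane(c,((572-400)*1.28,184*1.28),.02),plane(c,((577-400)*1.28,270*1.28),.02))
print(ctrl.solve_ik([.402,-.1555,.006],[np.pi,0,.07]))
```

```text
side 1441.5 ((0.40305742621421814, -0.14154434204101562), (0.15471357107162476, 0.17725689709186554), 3.2447078227996826)
scene 2920.0 ((0.4345289468765259, -0.1577230542898178), (0.23288565874099731, 0.15834155678749084), 3.175553560256958)
C,D wrist [ 0.5379 -0.0719  0.02  ] [ 0.5374 -0.225   0.02  ]
C wrist r2 [ 0.5329 -0.0697  0.02  ] [ 0.5351 -0.2304  0.02  ]
[ 0.0107  0.3912 -0.7258  0.     -0.4538  1.6301]
```

The tray centre comes out at (0.431, -0.155), turned about 0.055 rad, from the scene camera, the wrist view and the coarse corners. The side mask was cut by the arm. I'll withdraw the sleeve and lay it down.

Run:
```python
from h import *
np.set_printoptions(precision=4,suppress=True)
def st(t):
    o=ctrl.get_obs();print(t,o["clock"],o["eef_pos"],"F",o["wrist_force"],"gap",o["finger_gap"]);return o
x=lambda y:.4702-.0914*(y-.24)
ctrl.movel([x(.135),.135,.0795],speed=.07);st("off")
ctrl.movel([x(.10),.10,.13],speed=.15)
O=[np.pi,0,.055]
ctrl.move_pose([.407,-.156,.11],O);st("over tray")
ctrl.movel([.407,-.156,.03],speed=.12)
h=ctrl.movel([.407,-.156,.004],speed=.03,guard=4);st(f"down {h}")
ctrl.dwell(.2);ctrl.ungrasp();ctrl.dwell(.2);st("open")
ctrl.movel([.407,-.156,.16],speed=.12);ctrl.dwell(.2)
o=st("up");im=grab_frame("wrist")
h_=cv2.resize(im[:,:,::-1],(600,450));s=cv2.resize(grab_frame("side")[60:220,160:360,::-1],(188*2//2*1,150));cv2.imwrite("pics/end.png",h_)
```

```text
off 21.925 [0.4799 0.1354 0.0795] F [-0.9914  0.1515 -2.4432] gap 0.03267803533204614
over tray 23.525 [ 0.4076 -0.1555  0.1098] F [ 0.1731 -0.132  -2.8137] gap 0.03274965936041401
down True 25.175 [ 0.4066 -0.156   0.0041] F [0.0328 0.626  4.6173] gap 0.03254531345863226
open 26.1417 [ 0.4051 -0.1559  0.0033] F [-0.61   -0.7748 -1.6597] gap 0.08525968330352994
up 27.8 [ 0.4068 -0.156   0.1595] F [-0.6069 -0.0888  0.0099] gap 0.08545148183926438
```

View pics/end.png

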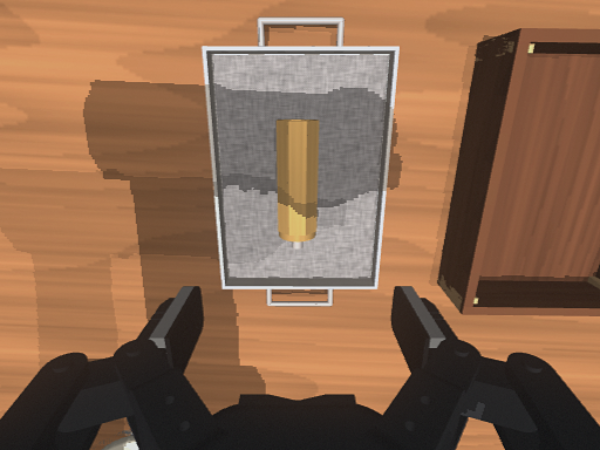

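The picture shows the sleeve flat in the middle of the tray, spanning (297,120) to (297,240), with the gripper clear. I'll hand in.

```bash
python3 -c "
from workcell import workorder
print(workorder.hand_in())"
```

```text
the job is handed in; nothing more can be done
None
```

The sleeve went fully home on the gauge pin, stopping at the plate 70 mm past the nose, so I laid it flat in the shallow tray and handed the job in at about 28 s of the 51 s (no verdict came back).

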